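# Level the stamping board and hold the level down

### The arm

A 7-joint arm with a two-finger parallel gripper is mounted at the origin on a cart in front of the work surface, level with it; the furniture and walls round the work are solid. World frame = base frame: x ahead of the robot, y to its left, z up, the work surface at z = 0. Lengths are in m, angles in rad, forces in N, time in s.
With the tool pointing down it reaches from about 0.35 to 0.9 m from the base axis. Payload 19.9 kg.
Tool frame: the origin (TCP) lies on the centre line of the jaws, within the pads' length; the fingertips stand 8 mm ahead of it and the grasp point (between the pads) lies 11 mm behind it; z points along the fingers, y is the line along which they close (so a half turn about z gives the same grasp; the last joint's range is limited). The gripper opens to 85 mm and grips with 20 to 120 N. Pads are 22 mm wide; open, the fingers measure 114 mm over their backs; the gripper's body (76 mm by 85 mm) begins 54 mm behind the grasp point. The pads swing forward as they close: fully open they stand 13 mm farther back than shut.
Start: joints at [-1.284, 0.417, -0.01, 1.614, 0.005, 1.111, -0.053], TCP at [0.201, 0.592, 0.239] pointing down, gripper open.
Joint ranges: [-2.81, 2.81], [-0.39, 2.02], [-1.27, 1.25], [0.06, 2.57], [-1.19, 4.33], [0.19, 2], [-2.82, 2.82]. Speed limits (rad/s): [1.89, 1.89, 2.39, 2.39, 3.01, 3.01, 3.01].

### API

Orientations are given as a unit quaternion [w, x, y, z].
In Python, from rig import get_state, read_camera, camera_model, close_job, trace gives the robot as it stands.
- The arm moves only by the tool drive_tool, never from a script. Its argument "deltas" is a list of rows, each an object with "offset": the shift along the tool's x, y, z scaled (see below), a list of three; "delta_rot": the turn, a rotation vector about the tool's x, y, z scaled (see below), a list of three. A call has 1 to 20 rows; each row is the pose to reach, as a shift and turn from the pose commanded when the call began, along the tool's axes at that moment; what a row does not reach only later rows make up. The controller multiplies each number of a shift by 500 mm and each number of a turn by 45 degrees. A row lasts 1/10 s, in which the tool goes at most 50 mm and 8.59 degrees, less where a joint would pass 70% of its speed; a pose out of reach is approached as far as the arm can. A call with a number of a shift or a turn outside -1 to 1 is refused whole. A call with a gripper value outside its range is refused whole. "claw" is the closure, from -1 (fully open) to 1 (shut), set as the call begins (left out, the last holds). The fingers move at their own pace and stop on an object; the grip force is fixed at half the most. Time passes only in rows, so rows that repeat a pose let the fingers close. It gives the time, the measured TCP pose, the force, the opening and the grip force at its end, in the units of the state.
- get_state(): the state, without advancing time (a new reading comes with each control period).
- read_camera(name): name is "scene" or "side" or "wrist"; returns (picture, depth): 400x640x3 uint8, red, green, blue; 400x640 float32, m along the optical axis (not along the pixel's ray), 0 where there is no reading.
- camera_model(name): a dict with "intrinsics" (3x3 intrinsics, pixels), "pose" (4x4, takes a point from camera to world coordinates); the wrist camera has in their place "hand_eye" (4x4, takes a point from camera to tool coordinates, whose origin is the TCP and whose axes are the flange's). Camera axes: x right, y down, z forward; pixel columns grow to the right and rows downward; lengths in m; the calibration is good to about 2 mm. A picture is of the moment at which its call begins: read the wrist's pose just before it. camera_model takes no time and is no camera call.
- close_job(): hands the job in; it is judged then, once.
Trained networks look in the newest picture that a camera, given by its name, has taken for a name from the list of things; names that differ only in an ending like _2 or _b are one class to them, and where a whole thing is asked for, a point or a joint stands for the part that bears it (a point fixed in the world has none). Each returns a list of dicts, best first, with "score" (0 to 1); they miss things now and then, are a little off and sometimes report something else, mostly with a low value. They report only what shows in the picture. A call takes as long as a camera call.
- trace(camera, name): "mask" (400x640 bool, what is visible of it) and "pixel" ([row, column] in pixels, amid what is visible of it).
The state is a dict: "t": time; "joints": joint angles; "joint_velocities": joint speeds; "tau": joint torques, N m; "tcp_pos": TCP position; "ee_rot": TCP orientation; "force": force on the tool from outside, world axes, zero at the start; "wrist_torque": the same for the moment, N m; "gripper_width": finger opening in m; "grip_force": force on a finger pad.
Only numpy, scipy, OpenCV 4.12 (cv2) and the standard library are available. Lean on these libraries where they do the work, as an engineer would, in place of code of your own. Each camera call takes 0.05 s, during which the arm holds its last target. There are 200 camera calls.

### The job

The stamping board is out of level: take the small spirit level from the parts tray, leaving the other parts there, lay it lengthwise on the board, vial up, and let go. Turn the black knob of the screw foot until the bubble rests between the two lines. Then press the level onto the board from above, about 10 N, and finish while still pressing, bubble between the lines, so that I can tighten the lock nut.

Things in the scene. Friction and masses are not known exactly. Their poses are not given: they have to be found in the camera images.
- level: Pocket spirit level, a grey aluminium bar 90 x 18 x 26 mm (own x, y, z), black end caps, green vial on top; 60 to 130 g. A plain solid block outside: grip it across its 18 mm, press its top anywhere. Origin: centre of its underside; x along bar and vial, z up. Starts upright in one of the tray's three compartments, along the tray's x within 0.08 rad.
- bubble (a joint): The level's bubble, a white 12 mm drop in the vial. Value (rad): 0 at mid-vial, positive toward the level's own +x end. It runs to the higher end; settled (1 s) it equals the level's tilt along x in rad, at most 0.05. 0.01 rad is 3.3 mm along the vial. It is between the two black lines within 2 mm (0.006 rad) of the middle.
- board: Stamping board, an aluminium plate with a dark rubber pad, 8 mm thick in all, on three feet that stay in place on the table; a brass stop rail 4 mm high, 7 mm wide runs along its +x edge (x = 55 to 62 mm). Origin: on the line of its two plain feet, 6 mm above the table, x, y, z as point board_mid. It tilts about its x axis only, by the screw foot.
- board_mid (a point): Centre of the board's flat top face, 130 mm (x) by 180 mm (y, its length), 38 mm above the table when level; z is the normal, up. The two plain feet stand on the line y = +55 mm, the screw foot at y = -115 mm in a tongue at the board's end. At the start the screw end is 3 to 6 mm too low (tilt 0.02 to 0.033 rad).
- knob (a point): On the upright axis of the screw foot, at half height of its round black ribbed knob: 40 mm across, grip 64 to 83 mm above the table, top 85; parts below it reach up to 47 mm. It turns in place without rising. Each rad clockwise from above raises the screw end by 1.9 mm (tilt 0.0112 rad); 1.8 to 2.9 rad are needed. It stays where left (friction 0.06 N m).
- parts_tray: Dark steel parts tray 125 (x) by 238 (y) mm, 18 mm high, walls and floor 4 mm thick, two dividers making three compartments along y, each 117 x 74 mm inside, centres at y = -78, 0, +78 mm. Fixed to the table. Origin: centre of its underside, z up.
- rub_block: White rubbing block in a blue card sleeve, 21 x 50 x 12 mm, lying in one compartment; to be left alone. Origin: centre of its underside.
- binder_clip: Black binder clip with wire handles, 24 x 25 x 34 mm, standing in one compartment; to be left alone. Origin: centre of its underside.

How it is judged:
On the way, in this order (a step that is already met when the one before it is completed fails the run):
1. the level lies lengthwise on the board, right way up, let go (z of level in the frame of board_mid between -0.004 and 0.004 m and x of level in the frame of board_mid between -0.056 and 0.05 m and y of level in the frame of board_mid between -0.05 and 0.05 m and angle between the x axis of level and the y axis of board_mid, either way round below 0.2 rad and angle between level's own z axis and vertical below 0.08 rad and contact force between the fingers and level below 0.2 N), for 0.3 s.
2. with the level lying there, the screw foot is turned until the bubble stays between the lines (all of step 1 and value of joint bubble between -0.007 and 0.007 rad), for 0.5 s.
At the end, for the whole second after the job is handed in: The level lies lengthwise (within 0.2 rad) and flat on the board, wholly on it, the bubble within 2.3 mm (0.007 rad) of the middle, and the fingers press the level onto the board: 4 to 40 N between level and board, everything still (z of level in the frame of board_mid between -0.004 and 0.004 m and x of level in the frame of board_mid between -0.056 and 0.05 m and y of level in the frame of board_mid between -0.05 and 0.05 m and angle between the x axis of level and the y axis of board_mid, either way round below 0.2 rad and angle between level's own z axis and vertical below 0.08 rad and value of joint bubble between -0.007 and 0.007 rad and contact force between level and board between 4 and 40 N and contact force between the fingers and level above 3 N and linear speed of level below 0.01 m/s); the arm keeps its last pose, push and grip.
It fails at once if another thing in the tray is moved more than 30 mm (distance of any of rub_block, binder_clip from where it was at the start of the episode above 0.03 m).
It fails at once if the level is pressed onto the board with more than 60 N (contact force between level and board above 60 N).
It also fails if it takes over 72 s, if anything falls off the work surface, if the arm or the gripper's body presses on something with over 40 N, if the wrist force passes 120 N, or if a joint passes its speed limit or range.

## Working session

There is one attempt and no reset: what is moved stays moved. The work goes in short steps, Python scripts to look and compute and a tool call to move; the robot and the scene stay as the last step left them, time stands still between calls to the robot, and variables do not carry over. Pictures are saved under pics/ and viewed, at most 10 in all, crops included, and the job is handed in when it is done.

Besides the shell and the picture viewer there is one more tool, called after ">>>" as name(argument=value, ...), one argument or row to a line, values as JSON. drive_tool: Moves the arm, as the interface text tells. Its arguments: {"type":"object","properties":{"deltas":{"type":"array"},"claw":{"type":"number"}},"required":["deltas"]}

```bash
mkdir -p pics
cat > h.py <<'E'
import numpy as np,cv2
from rig import *
from scipy.spatial.transform import Rotation as R
def T():
    s=get_state();M=np.eye(4);q=s["ee_rot"];M[:3,:3]=R.from_quat([q[1],q[2],q[3],q[0]]).as_matrix();M[:3,3]=s["tcp_pos"];return s,M
def cam(n):
    s,M=T();p,d=read_camera(n);c=camera_model(n)
    P=M@c["hand_eye"] if n=="wrist" else c["pose"]
    K=np.array(c["intrinsics"]);v,u=np.mgrid[:400,:640]
    X=np.stack([(u-K[0,2])*d/K[0,0],(v-K[1,2])*d/K[1,1],d],-1)@np.array(P)[:3,:3].T+np.array(P)[:3,3]
    X[d==0]=np.nan
    return p,X
def save(p,f): cv2.imwrite("pics/"+f,p[:,:,::-1])
E
python3 - <<'E'
from h import *
s,M=T();print(s["t"],s["tcp_pos"],s["ee_rot"],s["gripper_width"],s["force"]);print(M.round(3))
for n in ["scene","side","wrist"]:
    p,X=cam(n);save(p,n+"0.png")
    np.save(n+"0.npy",X)
    for o in ["level","board","knob","parts_tray","rub_block","binder_clip"]:
        for r in trace(n,o)[:2]:
            m=r["mask"];q=X[m];q=q[~np.isnan(q[:,0])]
            if len(q)==0: print(n,o,r["score"],"nodepth");continue
            print(n,o,round(r["score"],2),np.round(r["pixel"]),m.sum(),np.nanmedian(q,0).round(3),np.percentile(q,2,axis=0).round(3),np.percentile(q,98,axis=0).round(3))
a=cv2.imread("pics/scene0.png");
E
```

```text
0.0 [0.2011086  0.59137122 0.23865284] [-5.70258621e-05  1.63156668e-01  9.86599969e-01 -6.32189472e-04] 0.08508045704107393 [-0.13772731  0.57715383  0.22929845]
[[-0.947  0.322 -0.     0.201]
 [ 0.322  0.947 -0.001  0.591]
 [-0.    -0.001 -1.     0.239]
 [ 0.     0.     0.     1.   ]]
scene level 0.82 [235. 376.] 365 [ 0.473 -0.242  0.026] [ 0.435 -0.256  0.002] [ 0.52  -0.222  0.032]
scene level 0.46 [149. 278.] 193 [0.44  0.109 0.083] [0.424 0.095 0.037] [0.46  0.169 0.087]
scene knob 0.69 [149. 278.] 163 [0.439 0.108 0.084] [0.424 0.095 0.051] [0.456 0.127 0.087]
scene parts_tray 0.87 [218. 352.] 3642 [ 0.467 -0.165  0.005] [ 0.393 -0.28   0.001] [ 0.543 -0.044  0.02 ]
scene binder_clip 0.52 [221. 348.] 53 [ 0.461 -0.164  0.014] [ 0.455 -0.174  0.006] [ 0.471 -0.152  0.035]
side level 0.58 [226. 339.] 868 [ 0.479 -0.245  0.021] [ 0.437 -0.257  0.004] [ 0.524 -0.206  0.032]
side level 0.46 [207. 328.] 4690 [ 0.469 -0.164  0.006] [ 0.398 -0.286  0.003] [ 0.545 -0.042  0.02 ]
side board 0.94 [118. 289.] 1537 [0.478 0.193 0.037] [0.405 0.091 0.028] [0.552 0.309 0.043]
side knob 0.82 [120. 283.] 246 [0.445 0.103 0.078] [0.427 0.093 0.043] [0.465 0.127 0.087]
side parts_tray 0.97 [211. 330.] 4851 [ 0.47  -0.166  0.006] [ 0.397 -0.286  0.002] [ 0.545 -0.042  0.019]
side rub_block 0.46 [184. 314.] 203 [ 0.463 -0.092  0.016] [ 0.45  -0.119  0.007] [ 0.478 -0.062  0.018]
side binder_clip 0.47 [208. 322.] 122 [ 0.464 -0.166  0.009] [ 0.459 -0.176  0.004] [ 0.478 -0.134  0.03 ]
wrist board 0.96 [390. 143.] 579 [0.432 0.247 0.034] [0.417 0.216 0.03 ] [0.45  0.273 0.036]
wrist parts_tray 0.48 [391. 143.] 604 [0.432 0.247 0.034] [0.417 0.216 0.028] [0.451 0.272 0.036]
```

Run:
```python
from h import *
a=cv2.imread("pics/scene0.png")[80:300,180:480];b=cv2.imread("pics/side0.png")[60:280,180:480]
cv2.imwrite("pics/c0.png",cv2.resize(np.vstack([a,b]),None,fx=1.36,fy=1.36,interpolation=cv2.INTER_CUBIC))
def rect(n,lab,box,z0,z1):
    X=np.load(n+"0.npy");x=X.reshape(-1,3)
    k=(x[:,0]>box[0])&(x[:,0]<box[1])&(x[:,1]>box[2])&(x[:,1]<box[3])&(x[:,2]>z0)&(x[:,2]<z1)
    q=x[k];r=cv2.minAreaRect((q[:,:2]*1000).astype(np.float32));print(n,lab,k.sum(),np.round(r[0],1),np.round(r[1],1),round(r[2],1),np.median(q[:,2]).round(4))
for n in ["scene","side"]:
    rect(n,"lev",(.41,.54,-.275,-.2),.026,.036)
    rect(n,"board",(.38,.57,.135,.33),.027,.05)
    rect(n,"knob",(.4,.49,.07,.15),.081,.09)
    rect(n,"tray",(.37,.57,-.3,-.02),.0155,.021)
```

```text
scene lev 178 [ 479.8 -239. ] [92.4 18.8] 12.2 0.0296
scene board 1543 [480.1 221.1] [193.8 130.7] 71.4 0.0371
scene knob 112 [443.  113.8] [35.6 36.4] 34.0 0.0851
scene tray 625 [ 468.2 -160.2] [127.7 238. ] 10.9 0.0174
side lev 354 [ 481.1 -240.3] [89.7 21.1] 11.0 0.03
side board 1203 [481.6 218.6] [188.  129.5] 71.2 0.0376
side knob 111 [446.6 111.3] [37.6 34.4] 47.8 0.0857
side tray 1162 [ 470.3 -161.2] [126.  240.7] 10.9 0.0176
```

View pics/c0.png

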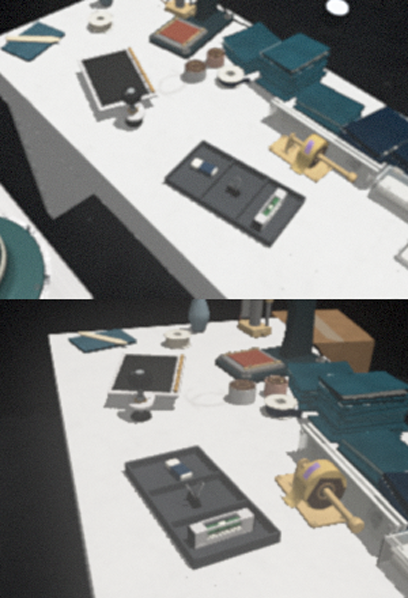

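The pictures show the level in the right compartment of the tray, the clip in the middle one and the block in the left. The knob is at the board's near end, with the brass rail on the far right. The measured sizes match the ones given.

>>> drive_tool(
  deltas=[
    {"offset":[-0.627,-0.296,0],"delta_rot":[0,0,1]},
    {"offset":[-0.627,-0.296,0],"delta_rot":[0,0,1]},
    {"offset":[-0.627,-0.296,0],"delta_rot":[0,0,1]},
    {"offset":[-0.627,-0.296,0],"delta_rot":[0,0,1]},
    {"offset":[-0.627,-0.296,0],"delta_rot":[0,0,1]},
    {"offset":[-0.627,-0.296,0],"delta_rot":[0,0,1]},
    {"offset":[-0.627,-0.296,0],"delta_rot":[0,0,1]},
    {"offset":[-0.627,-0.296,0],"delta_rot":[0,0,1]},
    {"offset":[-0.627,-0.296,0],"delta_rot":[0,0,1]},
  ],
  claw=0.25,
)

```text
t: 1.95
tcp_pos: [0.451, 0.3499, 0.2393]
ee_rot: [0.0, 0.529, 0.849, 0.0]
force: [-0.5, 1.1, -0.4]
gripper_width: 0.0321
grip_force: 0.0
```

```bash
cat >> h.py <<'E'
def go(p,yaw):
    "offset and turn numbers to reach TCP p, tool pointing down, tool y at yaw deg"
    s,M=T();off=M[:3,:3].T@(np.array(p)-M[:3,3])/.5
    y=np.radians(yaw);Y=np.array([np.cos(y),np.sin(y),0]);Z=np.array([0,0,-1.]);W=np.stack([np.cross(Y,Z),Y,Z],1)
    rv=R.from_matrix(M[:3,:3].T@W).as_rotvec()/(np.pi/4)
    print("t",round(s["t"],2),"tcp",np.round(s["tcp_pos"],4),"yaw",round(np.degrees(np.arctan2(M[1,1],M[0,1])),2),"w",round(s["gripper_width"],4),"F",np.round(s["force"],1))
    print("offset",off.round(4),"rot",rv.round(3),"mm",round(np.linalg.norm(off)*500,1))
E
python3 -c "
from h import *
go([.53,0,.24],-20)"
```

```text
t 1.95 tcp [0.451  0.3499 0.2393] yaw 26.1 w 0.0321 F [-0.5  1.1 -0.4]
offset [-0.6979 -0.166  -0.0013] rot [0.    0.    1.024] mm 358.7
```

>>> drive_tool(
  deltas=[
    {"offset":[-0.698,-0.166,0],"delta_rot":[0,0,1]},
    {"offset":[-0.698,-0.166,0],"delta_rot":[0,0,1]},
    {"offset":[-0.698,-0.166,0],"delta_rot":[0,0,1]},
    {"offset":[-0.698,-0.166,0],"delta_rot":[0,0,1]},
    {"offset":[-0.698,-0.166,0],"delta_rot":[0,0,1]},
    {"offset":[-0.698,-0.166,0],"delta_rot":[0,0,1]},
    {"offset":[-0.698,-0.166,0],"delta_rot":[0,0,1]},
    {"offset":[-0.698,-0.166,0],"delta_rot":[0,0,1]},
  ],
)

```text
t: 2.75
tcp_pos: [0.5305, -0.0035, 0.2397]
ee_rot: [0.001, 0.814, 0.58, 0.0]
force: [-0.7, 0.3, 0.2]
gripper_width: 0.032
grip_force: 0.0
```

```bash
python3 -c "
from h import *
go([.4805,-.2397,.2],-78.7)"
```

```text
t 2.75 tcp [ 0.5305 -0.0035  0.2397] yaw -19.04 w 0.032 F [-0.7  0.3  0.2]
offset [-0.4791  0.0594  0.0799] rot [0.002 0.    1.326] mm 244.7
```

>>> drive_tool(
  deltas=[
    {"offset":[-0.479,0.059,0.08],"delta_rot":[0,0,1]},
    {"offset":[-0.479,0.059,0.08],"delta_rot":[0,0,1]},
    {"offset":[-0.479,0.059,0.08],"delta_rot":[0,0,1]},
    {"offset":[-0.479,0.059,0.08],"delta_rot":[0,0,1]},
    {"offset":[-0.479,0.059,0.08],"delta_rot":[0,0,1]},
    {"offset":[-0.479,0.059,0.08],"delta_rot":[0,0,1]},
    {"offset":[-0.479,0.059,0.08],"delta_rot":[0,0,1]},
    {"offset":[-0.479,0.059,0.08],"delta_rot":[0,0,1]},
  ],
)

```text
t: 3.55
tcp_pos: [0.4817, -0.2337, 0.1992]
ee_rot: [-0.0, 0.973, 0.229, 0.0]
force: [0.2, 0.7, -0.4]
gripper_width: 0.0316
grip_force: 0.0
```

Run:
```python
from h import *
p,X=cam("wrist");save(p,"w1.png")
for r in trace("wrist","level")[:2]:
    q=X[r["mask"]];q=q[(q[:,2]>.025)&(q[:,2]<.036)]
    if len(q)<20: continue
    m=cv2.minAreaRect((q[:,:2]*1000).astype(np.float32));print(r["score"],r["pixel"],len(q),np.round(m[0],1),np.round(m[1],1),m[2],np.median(q[:,2]))
go([.4805,-.2397,.12],-78.7)
```

```text
0.86 [178.0, 320.3] 805 [ 481.2 -238.8] [89.  18.1] 11.539997100830078 0.027534131783741422
t 3.65 tcp [ 0.4816 -0.2338  0.1994] yaw -63.57 w 0.0318 F [-0.4 -0.4 -0.2]
offset [-0.0073  0.0095  0.1588] rot [-0.    -0.001  0.336] mm 79.6
```

View pics/w1.png

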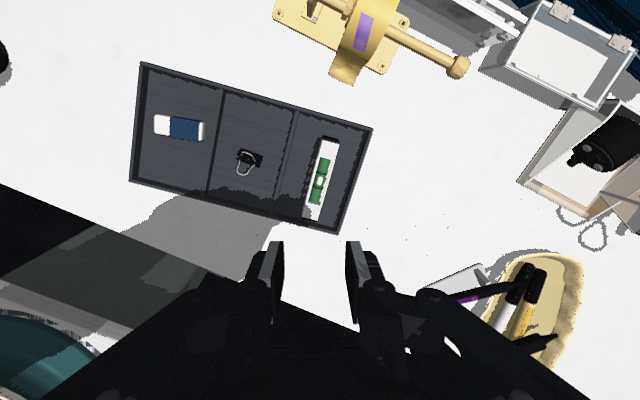

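Wrist view: the level is at pixel (row 178, column 320). The wrist measurement puts it at (0.481, -0.239), yaw 11.4°, size 89x18 mm, which agrees with the side camera.

>>> drive_tool(
  deltas=[
    {"offset":[-0.0045,0.0095,0.159],"delta_rot":[0,0,0.334]},
    {"offset":[-0.0045,0.0095,0.159],"delta_rot":[0,0,0.334]},
    {"offset":[-0.0045,0.0095,0.159],"delta_rot":[0,0,0.334]},
    {"offset":[-0.0045,0.0095,0.159],"delta_rot":[0,0,0.334]},
    {"offset":[-0.0045,0.0095,0.159],"delta_rot":[0,0,0.334]},
  ],
)

```text
t: 4.15
tcp_pos: [0.482, -0.2406, 0.1216]
ee_rot: [0.0, 0.995, 0.099, 0.001]
force: [1.2, -0.0, 0.9]
gripper_width: 0.0321
grip_force: 0.0
```

Run:
```python
from h import *
p,X=cam("wrist")
for r in trace("wrist","level")[:2]:
    q=X[r["mask"]];q=q[(q[:,2]>.025)&(q[:,2]<.036)]
    if len(q)<20: continue
    m=cv2.minAreaRect((q[:,:2]*1000).astype(np.float32));print(r["score"],r["pixel"],len(q),np.round(m[0],1),np.round(m[1],1),m[2],np.median(q[:,2]))
go([.481,-.239,.016],-78.6)
```

```text
0.97 [198.9, 310.0] 1455 [ 480.7 -238.7] [90.1 18. ] 11.665962219238281 0.02742067154268793
t 4.25 tcp [ 0.4819 -0.2406  0.1214] yaw -78.68 w 0.0319 F [-0.2 -0.7  0.1]
offset [-0.0015 -0.0037  0.2107] rot [ 0.001 -0.003 -0.002] mm 105.4
```

>>> drive_tool(
  deltas=[
    {"offset":[-0.0015,-0.0037,0.08],"delta_rot":[0,0,0]},
    {"offset":[-0.0015,-0.0037,0.14],"delta_rot":[0,0,0]},
    {"offset":[-0.0015,-0.0037,0.18],"delta_rot":[0,0,0]},
    {"offset":[-0.0015,-0.0037,0.2],"delta_rot":[0,0,0]},
    {"offset":[-0.0015,-0.0037,0.21],"delta_rot":[0,0,0]},
    {"offset":[-0.0015,-0.0037,0.21],"delta_rot":[0,0,0]},
    {"offset":[-0.0015,-0.0037,0.21],"delta_rot":[0,0,0]},
  ],
)

```text
t: 4.95
tcp_pos: [0.4805, -0.2392, 0.0158]
ee_rot: [0.0, 0.995, 0.098, 0.001]
force: [-0.7, -0.5, 0.7]
gripper_width: 0.0321
grip_force: 0.0
```

>>> drive_tool(
  deltas=[
    {"offset":[0,0,0],"delta_rot":[0,0,0]},
    {"offset":[0,0,0],"delta_rot":[0,0,0]},
    {"offset":[0,0,0],"delta_rot":[0,0,0]},
    {"offset":[0,0,0],"delta_rot":[0,0,0]},
    {"offset":[0,0,0],"delta_rot":[0,0,0]},
    {"offset":[0,0,0],"delta_rot":[0,0,0]},
    {"offset":[0,0,0],"delta_rot":[0,0,0]},
    {"offset":[0,0,0],"delta_rot":[0,0,0]},
  ],
  claw=1,
)

```text
t: 5.75
tcp_pos: [0.4805, -0.2392, 0.0159]
ee_rot: [0.0, 0.995, 0.098, 0.001]
force: [-1.5, 2.1, 11.2]
gripper_width: 0.0171
grip_force: 59.0
```

>>> drive_tool(
  deltas=[
    {"offset":[0,0,-0.02],"delta_rot":[0,0,0]},
    {"offset":[0,0,-0.06],"delta_rot":[0,0,0]},
    {"offset":[0,0,-0.14],"delta_rot":[0,0,0]},
    {"offset":[0,0,-0.22],"delta_rot":[0,0,0]},
    {"offset":[0,0,-0.3],"delta_rot":[0,0,0]},
    {"offset":[0,0,-0.33],"delta_rot":[0,0,0]},
    {"offset":[0,0,-0.33],"delta_rot":[0,0,0]},
    {"offset":[0,0,-0.33],"delta_rot":[0,0,0]},
  ],
)

```text
t: 6.55
tcp_pos: [0.4797, -0.2385, 0.1794]
ee_rot: [-0.0, 0.995, 0.098, -0.0]
force: [-0.5, 0.3, -2.0]
gripper_width: 0.0169
grip_force: 58.9
```

```bash
python3 -c "
from h import *
go([.50,.0,.18],-48.7)"
```

```text
t 6.55 tcp [ 0.4797 -0.2385  0.1794] yaw -78.78 w 0.0169 F [-0.5  0.3 -2. ]
offset [ 0.1326 -0.4599 -0.001 ] rot [-0.001 -0.    -0.669] mm 239.3
```

>>> drive_tool(
  deltas=[
    {"offset":[0.02,-0.07,0],"delta_rot":[0,0,-0.1]},
    {"offset":[0.05,-0.16,0],"delta_rot":[0,0,-0.24]},
    {"offset":[0.076,-0.26,0],"delta_rot":[0,0,-0.38]},
    {"offset":[0.105,-0.36,0],"delta_rot":[0,0,-0.52]},
    {"offset":[0.125,-0.43,0],"delta_rot":[0,0,-0.63]},
    {"offset":[0.133,-0.46,0],"delta_rot":[0,0,-0.668]},
    {"offset":[0.133,-0.46,0],"delta_rot":[0,0,-0.668]},
    {"offset":[0.133,-0.46,0],"delta_rot":[0,0,-0.668]},
  ],
)

```text
t: 7.35
tcp_pos: [0.5, -0.0014, 0.1791]
ee_rot: [0.0, 0.936, 0.351, -0.001]
force: [0.0, -0.0, -1.2]
gripper_width: 0.0168
grip_force: 58.9
```

```bash
python3 -c "
from h import *
go([.484,.235,.18],-18.7)"
```

```text
t 7.35 tcp [ 0.5    -0.0014  0.1791] yaw -48.85 w 0.0168 F [ 0.  -0.  -1.2]
offset [ 0.287  -0.377  -0.0022] rot [-0.001  0.002 -0.67 ] mm 236.9
```

>>> drive_tool(
  deltas=[
    {"offset":[0.04,-0.055,0],"delta_rot":[0,0,-0.1]},
    {"offset":[0.1,-0.13,0],"delta_rot":[0,0,-0.24]},
    {"offset":[0.16,-0.21,0],"delta_rot":[0,0,-0.38]},
    {"offset":[0.22,-0.29,0],"delta_rot":[0,0,-0.52]},
    {"offset":[0.27,-0.35,0],"delta_rot":[0,0,-0.63]},
    {"offset":[0.287,-0.377,0],"delta_rot":[0,0,-0.67]},
    {"offset":[0.287,-0.377,0],"delta_rot":[0,0,-0.67]},
    {"offset":[0.287,-0.377,0],"delta_rot":[0,0,-0.67]},
  ],
)

```text
t: 8.15
tcp_pos: [0.4846, 0.2339, 0.1794]
ee_rot: [0.0, 0.813, 0.582, -0.0]
force: [0.1, -1.1, -1.2]
gripper_width: 0.0169
grip_force: 58.9
```

Run:
```python
from h import *
p,X=cam("wrist");save(p,"w2.png")
q=X.reshape(-1,3);k=(q[:,2]>.024)&(q[:,2]<.046)&(abs(q[:,0]-.48)<.12)&(abs(q[:,1]-.22)<.15)
m=cv2.minAreaRect((q[k,:2]*1000).astype(np.float32));print(k.sum(),m,np.median(q[k,2]))
for n in ["level","board"]:
  for r in trace("wrist",n)[:1]:
    x=X[r["mask"]];x=x[~np.isnan(x[:,0])];print(n,r["score"],r["pixel"],np.median(x,0))
# board plane fit from side cam initial
Q=np.load("side0.npy").reshape(-1,3);c=np.array([.482,.221]);ax=np.array([.947,-.3206]);ay=np.array([.3206,.947])
b=(Q[:,:2]-c)@ax;a=(Q[:,:2]-c)@ay;k=(abs(b)<.04)&(abs(a)<.08)&(Q[:,2]>.02)&(Q[:,2]<.06)
print(np.linalg.lstsq(np.stack([b[k],a[k],1+0*a[k]],1),Q[k,2],rcond=None)[0])
go([.484,.235,.18],-18.7)
```

```text
17874 ((481.7670593261719, 223.953857421875), (179.6852569580078, 130.44027709960938), 71.26557922363281) 0.03490946391700345
level 0.82 [256.7, 312.7] [0.48633892 0.2438596  0.19003375]
board 0.68 [161.1, 321.3] [0.49934941 0.25754743 0.03493162]
[-0.00023659  0.02342722  0.03767961]
t 8.3 tcp [0.4846 0.2341 0.1798] yaw -18.8 w 0.0169 F [-0.5  0.3 -2.1]
offset [ 0.0013 -0.0017 -0.0005] rot [ 0.     0.001 -0.002] mm 1.1
```

View pics/w2.png

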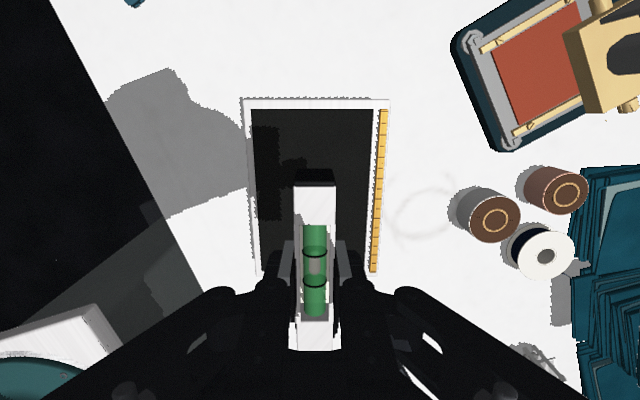

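Wrist view: the level hangs in the jaws in line with the board, whose far edge is at row 105, with the rail at column 382. The board centre is (0.482, 0.222), with its y axis at 71.3°.

>>> drive_tool(
  deltas=[
    {"offset":[0,0,0.06],"delta_rot":[0,0,0]},
    {"offset":[0,0,0.13],"delta_rot":[0,0,0]},
    {"offset":[0,0,0.19],"delta_rot":[0,0,0]},
    {"offset":[0,0,0.23],"delta_rot":[0,0,0]},
    {"offset":[0,0,0.25],"delta_rot":[0,0,0]},
    {"offset":[0,0,0.254],"delta_rot":[0,0,0]},
    {"offset":[0,0,0.256],"delta_rot":[0,0,0]},
    {"offset":[0,0,0.256],"delta_rot":[0,0,0]},
    {"offset":[0,0,0.256],"delta_rot":[0,0,0]},
  ],
)

```text
t: 9.2
tcp_pos: [0.4845, 0.2361, 0.0526]
ee_rot: [0.0, 0.812, 0.584, 0.001]
force: [-0.3, -0.1, -0.8]
gripper_width: 0.0165
grip_force: 59.0
```

>>> drive_tool(
  deltas=[
    {"offset":[0,0,0.001],"delta_rot":[0,0,0]},
    {"offset":[0,0,0.002],"delta_rot":[0,0,0]},
    {"offset":[0,0,0.002],"delta_rot":[0,0,0]},
  ],
)

```text
t: 9.5
tcp_pos: [0.4841, 0.236, 0.0509]
ee_rot: [0.0, 0.812, 0.584, 0.0]
force: [0.0, -0.5, -2.1]
gripper_width: 0.017
grip_force: 59.0
```

>>> drive_tool(
  deltas=[
    {"offset":[0,0,0.001],"delta_rot":[0,0,0]},
    {"offset":[0,0,0.002],"delta_rot":[0,0,0]},
    {"offset":[0,0,0.002],"delta_rot":[0,0,0]},
  ],
)

```text
t: 9.8
tcp_pos: [0.4841, 0.2359, 0.0498]
ee_rot: [0.0, 0.812, 0.584, -0.0]
force: [-1.4, -0.9, 2.9]
gripper_width: 0.0168
grip_force: 59.4
```

>>> drive_tool(
  deltas=[
    {"offset":[0,0,0],"delta_rot":[0,0,0]},
    {"offset":[0,0,0],"delta_rot":[0,0,0]},
    {"offset":[0,0,0],"delta_rot":[0,0,0]},
    {"offset":[0,0,0],"delta_rot":[0,0,0]},
  ],
  claw=0.25,
)

```text
t: 10.2
tcp_pos: [0.4841, 0.2359, 0.0498]
ee_rot: [0.0, 0.812, 0.584, -0.0]
force: [0.0, 0.4, 0.1]
gripper_width: 0.032
grip_force: 0.0
```

>>> drive_tool(
  deltas=[
    {"offset":[0,0,-0.03],"delta_rot":[0,0,0]},
    {"offset":[0,0,-0.1],"delta_rot":[0,0,0]},
    {"offset":[0,0,-0.19],"delta_rot":[0,0,0]},
    {"offset":[0,0,-0.26],"delta_rot":[0,0,0]},
    {"offset":[0,-0.0,-0.28],"delta_rot":[0,0,0]},
    {"offset":[0,-0.0,-0.28],"delta_rot":[0,0,0]},
    {"offset":[0,-0.0,-0.28],"delta_rot":[0,0,0]},
  ],
)

```text
t: 10.9
tcp_pos: [0.4836, 0.2359, 0.1892]
ee_rot: [-0.0, 0.812, 0.584, -0.0]
force: [0.4, -0.3, -0.4]
gripper_width: 0.0321
grip_force: 0.0
```

Run:
```python
from h import *
p,X=cam("wrist");save(p,"w3.png")
for r in trace("wrist","level")[:1]:
    q=X[r["mask"]];print(r["score"],r["pixel"])
    q=q[(q[:,2]>.053)&(q[:,2]<.075)]
    m=cv2.minAreaRect((q[:,:2]*1000).astype(np.float32));print(len(q),m,np.median(q[:,2]))
for r in trace("wrist","knob")[:1]:
    q=X[r["mask"]];print(r["score"],r["pixel"],np.nanmedian(q,0))
v,u=[int(z) for z in trace("wrist","level")[0]["pixel"]]
cv2.imwrite("pics/w3c.png",cv2.resize(p[max(v-90,0):v+90,u-90:u+90,::-1],None,fx=3.3,fy=3.3,interpolation=cv2.INTER_CUBIC))
go([.445,.112,.15],10)
```

```text
0.73 [184.4, 313.6]
1727 ((483.30859375, 237.64723205566406), (90.20938873291016, 17.94724464416504), 71.57063293457031) 0.05991405817205275
0.75 [318.5, 316.7] [0.44700044 0.12276838 0.08184992]
t 11.1 tcp [0.4837 0.2356 0.1887] yaw -18.61 w 0.0319 F [ 0.4 -0.8 -0.4]
offset [-0.2589  0.0056  0.0779] rot [-0.002  0.002 -0.636] mm 135.2
```

View pics/w3c.png

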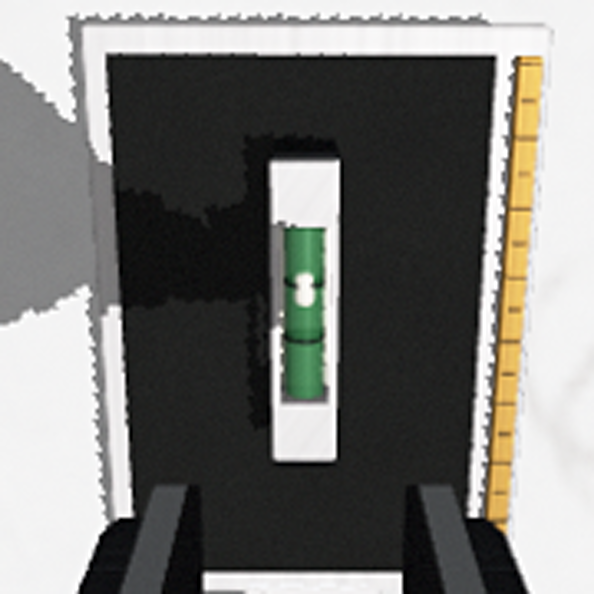

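Crop: the lines are at rows 284 and 341 (middle 312) and the bubble at row 289, toward the far end. That is about 6.9 mm, or a tilt of 0.021 to 0.023 rad (depth fit 0.0234), so the knob needs about 2 rad clockwise.

>>> drive_tool(
  deltas=[
    {"offset":[-0.05,0.001,0.01],"delta_rot":[0,0,-0.1]},
    {"offset":[-0.13,0.003,0.03],"delta_rot":[0,0,-0.28]},
    {"offset":[-0.2,0.004,0.05],"delta_rot":[0,0,-0.46]},
    {"offset":[-0.245,0.0056,0.07],"delta_rot":[0,0,-0.64]},
    {"offset":[-0.259,0.0056,0.078],"delta_rot":[0,0,-0.8]},
    {"offset":[-0.259,0.0056,0.078],"delta_rot":[0,0,-0.9]},
    {"offset":[-0.259,0.0056,0.078],"delta_rot":[0,0,-0.9]},
    {"offset":[-0.259,0.0056,0.078],"delta_rot":[0,0,-0.9]},
  ],
  claw=-0.4,
)

```text
t: 11.9
tcp_pos: [0.4454, 0.1122, 0.1505]
ee_rot: [-0.0, 0.561, 0.828, -0.0]
force: [-0.3, -0.9, 0.5]
gripper_width: 0.0601
grip_force: 0.0
```

Run:
```python
from h import *
print(np.round(get_state()["joints"],2))
for n in ["wrist","side","scene"]:
    p,X=cam(n)
    if n=="wrist": save(p,"w4.png")
    for r in trace(n,"knob")[:1]:
        q=X[r["mask"]];q=q[(q[:,2]>.077)&(q[:,2]<.092)];print(n,r["score"],r["pixel"],len(q))
        if len(q)>20: print(cv2.minEnclosingCircle((q[:,:2]*1000).astype(np.float32)),np.median(q[:,2]))
go([.445,.112,.0625],22)
```

```text
[-0.7   0.26  0.44  2.11 -0.15  0.81  0.21]
wrist 0.58 [209.4, 317.3] 2225
((444.9306640625, 116.37171173095703), 20.43898582458496) 0.08227804796014859
side 0.77 [118.3, 285.1] 139
((445.7584533691406, 111.06303405761719), 20.343536376953125) 0.08459663089474162
scene 0.61 [149.9, 280.6] 132
((442.6242980957031, 112.43858337402344), 19.798776626586914) 0.08481697021633855
t 12.2 tcp [0.4454 0.1124 0.1508] yaw 21.87 w 0.0597 F [ 0.2 -0.3  0.7]
offset [-0.0004 -0.0011  0.1765] rot [-0.     0.    -0.003] mm 88.3
```

View pics/w4.png

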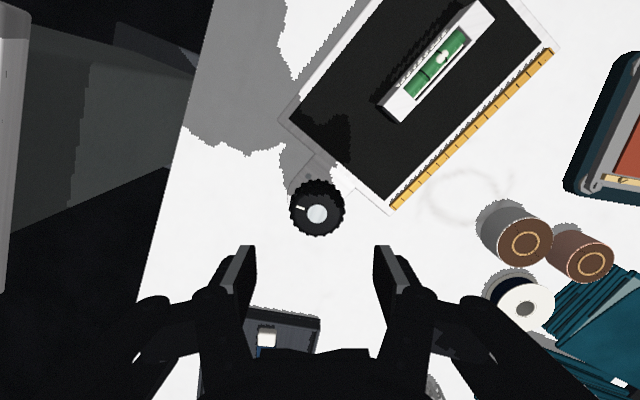

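Wrist view: the knob is at pixel (row 209, column 317), ahead of the jaws, with the level lying on the board beyond it. The cameras and the board geometry agree on a knob centre of about (0.445, 0.113).

>>> drive_tool(
  deltas=[
    {"offset":[0.001,0,0.04],"delta_rot":[0,0,0]},
    {"offset":[0.001,0,0.09],"delta_rot":[0,0,0]},
    {"offset":[0.001,0,0.13],"delta_rot":[0,0,0]},
    {"offset":[0.001,0,0.16],"delta_rot":[0,0,0]},
    {"offset":[0.001,0,0.176],"delta_rot":[0,0,0]},
    {"offset":[0.001,0,0.176],"delta_rot":[0,0,0]},
    {"offset":[0.001,0,0.176],"delta_rot":[0,0,0]},
  ],
)

```text
t: 12.9
tcp_pos: [0.4456, 0.1128, 0.0633]
ee_rot: [0.0, 0.56, 0.828, 0.0]
force: [0.5, 0.6, -0.2]
gripper_width: 0.0599
grip_force: 0.0
```

>>> drive_tool(
  deltas=[
    {"offset":[0,0,0],"delta_rot":[0,0,0]},
    {"offset":[0,0,0],"delta_rot":[0,0,0]},
    {"offset":[0,0,0],"delta_rot":[0,0,0]},
    {"offset":[0,0,0],"delta_rot":[0,0,0]},
    {"offset":[0,0,0],"delta_rot":[0,0,0]},
    {"offset":[0,0,0],"delta_rot":[0,0,0]},
    {"offset":[0,0,0],"delta_rot":[0,0,0]},
  ],
  claw=1,
)

```text
t: 13.6
tcp_pos: [0.4468, 0.1134, 0.0641]
ee_rot: [0.001, 0.56, 0.829, 0.002]
force: [2.7, 1.5, 9.0]
gripper_width: 0.0386
grip_force: 59.1
```

>>> drive_tool(
  deltas=[
    {"offset":[0,0.002,0],"delta_rot":[0,0,0]},
    {"offset":[0,0.002,0],"delta_rot":[0,0,0.1]},
    {"offset":[0,0.002,0],"delta_rot":[0,0,0.2]},
    {"offset":[0,0.002,0],"delta_rot":[0,0,0.3]},
    {"offset":[0,0.002,0],"delta_rot":[0,0,0.4]},
    {"offset":[0,0.002,0],"delta_rot":[0,0,0.5]},
    {"offset":[0,0.002,0],"delta_rot":[0,0,0.6]},
    {"offset":[0,0.002,0],"delta_rot":[0,0,0.7]},
    {"offset":[0,0.002,0],"delta_rot":[0,0,0.8]},
    {"offset":[0,0.002,0],"delta_rot":[0,0,0.9]},
    {"offset":[0,0.002,0],"delta_rot":[0,0,1]},
  ],
)

```text
t: 14.7
tcp_pos: [0.4458, 0.1134, 0.0639]
ee_rot: [-0.001, 0.835, 0.55, 0.0]
force: [-14.0, -0.4, 29.5]
gripper_width: 0.0383
grip_force: 61.0
```

>>> drive_tool(
  deltas=[
    {"offset":[0,0,0],"delta_rot":[0,0,0.1]},
    {"offset":[0,0,0],"delta_rot":[0,0,0.2]},
    {"offset":[0,0,0],"delta_rot":[0,0,0.3]},
    {"offset":[0,0,0],"delta_rot":[0,0,0.4]},
    {"offset":[0,0,0],"delta_rot":[0,0,0.5]},
    {"offset":[0,0,0],"delta_rot":[0,0,0.6]},
    {"offset":[0,0,0],"delta_rot":[0,0,0.7]},
    {"offset":[0,0,0],"delta_rot":[0,0,0.8]},
    {"offset":[0,0,0],"delta_rot":[0,0,0.9]},
    {"offset":[0,0,0],"delta_rot":[0,0,1]},
    {"offset":[0,0,0],"delta_rot":[0,0,1]},
  ],
)

```text
t: 15.8
tcp_pos: [0.445, 0.1142, 0.0638]
ee_rot: [-0.002, 0.982, 0.189, -0.001]
force: [-21.9, 4.2, 40.6]
gripper_width: 0.0383
grip_force: 62.1
```

Run:
```python
from h import *
s=get_state();print(np.round(s["joints"],2),s["force"],s["wrist_torque"])
go([.445,.113,.0625],-90)
p,X=cam("wrist");save(p,"w5.png")
p,X=cam("side")
for r in trace("side","level")[:1]:
    v,u=[int(z) for z in r["pixel"]];print(r["score"],v,u)
a=p[90:170,240:340,::-1];cv2.imwrite("pics/s5.png",cv2.resize(a,None,fx=6,fy=6,interpolation=cv2.INTER_CUBIC))
```

```text
[-0.95  0.52  0.77  2.16 -0.59  0.68 -0.96] [-21.8525166    4.22509317  40.59566368] [ 5.01244167e-01  4.22947109e+00 -1.26053051e-03]
t 15.8 tcp [0.445  0.1142 0.0638] yaw -68.22 w 0.0383 F [-21.9   4.2  40.6]
offset [-0.0009  0.0023  0.0025] rot [-0.004  0.003  0.484] mm 1.8
```

View pics/w5.png

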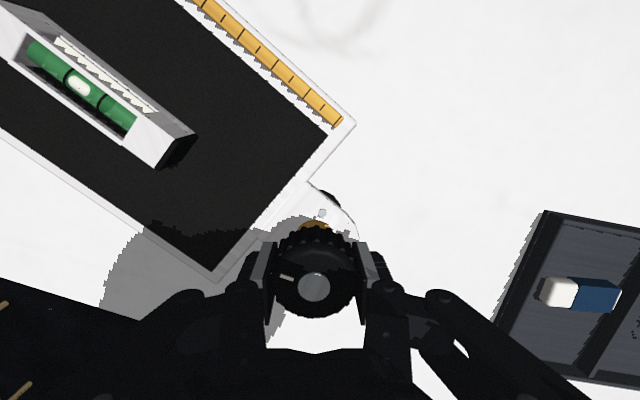

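Wrist view: the knob is in the jaws and has turned 90°. The bubble, near pixel (79, 86), is now approaching the middle. I'll relax the command against the built-up force and turn the remaining 22°.

>>> drive_tool(
  deltas=[
    {"offset":[-0.002,0,-0.003],"delta_rot":[0,0,0]},
    {"offset":[-0.002,0,-0.003],"delta_rot":[0,0,0.1]},
    {"offset":[-0.002,0,-0.003],"delta_rot":[0,0,0.2]},
    {"offset":[-0.002,0,-0.003],"delta_rot":[0,0,0.3]},
    {"offset":[-0.002,0,-0.003],"delta_rot":[0,0,0.4]},
    {"offset":[-0.002,0,-0.003],"delta_rot":[0,0,0.5]},
    {"offset":[-0.002,0,-0.003],"delta_rot":[0,0,0.5]},
    {"offset":[-0.002,0,-0.003],"delta_rot":[0,0,0.5]},
  ],
)

```text
t: 16.75
tcp_pos: [0.4446, 0.1147, 0.0643]
ee_rot: [-0.001, 1.0, -0.004, -0.001]
force: [-2.5, 11.8, -7.7]
gripper_width: 0.0381
grip_force: 68.9
```

>>> drive_tool(
  deltas=[
    {"offset":[0,0,0],"delta_rot":[0,0,0]},
    {"offset":[0,0,0],"delta_rot":[0,0,0]},
    {"offset":[0,0,0],"delta_rot":[0,0,0]},
    {"offset":[0,0,0],"delta_rot":[0,0,0]},
    {"offset":[0,0,0],"delta_rot":[0,0,0]},
    {"offset":[0,0,0],"delta_rot":[0,0,0]},
  ],
  claw=-0.4,
)

```text
t: 17.35
tcp_pos: [0.4453, 0.1127, 0.0643]
ee_rot: [0.0, 1.0, -0.005, 0.0]
force: [-0.2, 1.0, -0.4]
gripper_width: 0.0599
grip_force: 0.0
```

>>> drive_tool(
  deltas=[
    {"offset":[0,0,-0.05],"delta_rot":[0,0,0]},
    {"offset":[0,0,-0.13],"delta_rot":[0,0,0]},
    {"offset":[0,0,-0.2],"delta_rot":[0,0,-0.2]},
    {"offset":[0,0,-0.24],"delta_rot":[0,0,-0.4]},
    {"offset":[0,0,-0.25],"delta_rot":[0,0,-0.6]},
    {"offset":[0,0,-0.25],"delta_rot":[0,0,-0.8]},
    {"offset":[0,0,-0.25],"delta_rot":[0,0,-1]},
    {"offset":[0,0,-0.25],"delta_rot":[0,0,-1]},
  ],
)

```text
t: 18.15
tcp_pos: [0.4452, 0.1127, 0.1895]
ee_rot: [-0.0, 0.925, 0.381, 0.0]
force: [-0.5, 0.0, -0.1]
gripper_width: 0.0598
grip_force: 0.0
```

Run:
```python
from h import *
go([.484,.236,.19],-18.7)
```

```text
t 18.15 tcp [0.4452 0.1127 0.1895] yaw -45.27 w 0.0598 F [-0.5  0.  -0.1]
offset [ 0.2286 -0.1206 -0.001 ] rot [-0.    -0.001 -0.59 ] mm 129.3
```

Next I go above the level for a straight look. The jaws close on the way, ready for pressing.

>>> drive_tool(
  deltas=[
    {"offset":[0.05,-0.025,0],"delta_rot":[0,0,-0.12]},
    {"offset":[0.12,-0.063,0],"delta_rot":[0,0,-0.3]},
    {"offset":[0.19,-0.1,0],"delta_rot":[0,0,-0.48]},
    {"offset":[0.22,-0.115,0],"delta_rot":[0,0,-0.59]},
    {"offset":[0.2286,-0.1206,0],"delta_rot":[0,0,-0.59]},
    {"offset":[0.2286,-0.1206,0],"delta_rot":[0,0,-0.59]},
    {"offset":[0.2286,-0.1206,0],"delta_rot":[0,0,-0.59]},
  ],
  claw=1,
)

```text
t: 18.85
tcp_pos: [0.4846, 0.2346, 0.1893]
ee_rot: [0.0, 0.815, 0.579, -0.0]
force: [0.6, -1.0, -1.3]
gripper_width: -0.0002
grip_force: 0.0
```

Run:
```python
from h import *
p,X=cam("wrist");r=trace("wrist","level")[0]
q=X[r["mask"]];print(r["score"],r["pixel"]);q=q[(q[:,2]>.053)&(q[:,2]<.075)]
m=cv2.minAreaRect((q[:,:2]*1000).astype(np.float32));print(len(q),m,np.median(q[:,2]))
v,u=[int(z) for z in r["pixel"]]
cv2.imwrite("pics/w6.png",cv2.resize(p[max(v-60,0):v+60,u-40:u+40,::-1],None,fx=5,fy=5,interpolation=cv2.INTER_CUBIC))
go([.483,.236,.075],-18.7)
```

```text
0.92 [184.2, 309.8]
1743 ((483.6053771972656, 239.24191284179688), (89.41111755371094, 17.625131607055664), 71.3025131225586) 0.06085889655634641
t 18.95 tcp [0.4846 0.2348 0.1894] yaw -19.2 w -0.0002 F [-1.1 -0.8  0.3]
offset [ 0.0013 -0.0038  0.2289] rot [-0.     0.    -0.011] mm 114.4
```

View pics/w6.png

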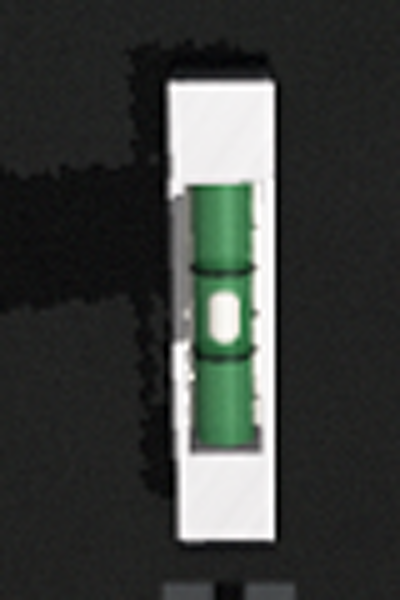

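Crop: the lines are at rows 270 and 356 (middle 313) and the bubble at row 318, about 1 mm off the middle, so it is between the lines. Now I'll press gently.

>>> drive_tool(
  deltas=[
    {"offset":[0.0013,-0.0038,0.05],"delta_rot":[0,0,-0.01]},
    {"offset":[0.0013,-0.0038,0.12],"delta_rot":[0,0,-0.01]},
    {"offset":[0.0013,-0.0038,0.17],"delta_rot":[0,0,-0.01]},
    {"offset":[0.0013,-0.0038,0.2],"delta_rot":[0,0,-0.01]},
    {"offset":[0.0013,-0.0038,0.218],"delta_rot":[0,0,-0.01]},
    {"offset":[0.0013,-0.0038,0.224],"delta_rot":[0,0,-0.01]},
    {"offset":[0.0013,-0.0038,0.225],"delta_rot":[0,0,-0.01]},
    {"offset":[0.0013,-0.0038,0.225],"delta_rot":[0,0,-0.01]},
  ],
)

```text
t: 19.75
tcp_pos: [0.4836, 0.2372, 0.0776]
ee_rot: [0.0, 0.812, 0.583, 0.001]
force: [-0.7, -0.1, 1.0]
gripper_width: 0.0001
grip_force: 0.0
```

>>> drive_tool(
  deltas=[
    {"offset":[0,0,0.002],"delta_rot":[0,0,0]},
    {"offset":[0,0,0.004],"delta_rot":[0,0,0]},
    {"offset":[0,0,0.005],"delta_rot":[0,0,0]},
    {"offset":[0,0,0.005],"delta_rot":[0,0,0]},
  ],
)

```text
t: 20.15
tcp_pos: [0.4832, 0.237, 0.0743]
ee_rot: [0.0, 0.812, 0.584, -0.0]
force: [0.2, 0.5, -1.2]
gripper_width: -0.0003
grip_force: 0.0
```

>>> drive_tool(
  deltas=[
    {"offset":[0,0,0.001],"delta_rot":[0,0,0]},
    {"offset":[0,0,0.002],"delta_rot":[0,0,0]},
    {"offset":[0,0,0.003],"delta_rot":[0,0,0]},
    {"offset":[0,0,0.004],"delta_rot":[0,0,0]},
    {"offset":[0,0,0.004],"delta_rot":[0,0,0]},
  ],
)

```text
t: 20.65
tcp_pos: [0.4831, 0.237, 0.0722]
ee_rot: [0.0, 0.812, 0.584, -0.0]
force: [0.5, 0.3, -0.1]
gripper_width: 0.0003
grip_force: 0.0
```

>>> drive_tool(
  deltas=[
    {"offset":[0,0,0.001],"delta_rot":[0,0,0]},
    {"offset":[0,0,0.001],"delta_rot":[0,0,0]},
    {"offset":[0,0,0.001],"delta_rot":[0,0,0]},
  ],
)

```text
t: 20.95
tcp_pos: [0.4832, 0.2371, 0.0721]
ee_rot: [-0.0, 0.812, 0.584, 0.0]
force: [-2.8, -0.8, 7.9]
gripper_width: 0.0001
grip_force: 4.0
```

>>> drive_tool(
  deltas=[
    {"offset":[0,0,0.0003],"delta_rot":[0,0,0]},
    {"offset":[0,0,0.0003],"delta_rot":[0,0,0]},
    {"offset":[0,0,0.0003],"delta_rot":[0,0,0]},
    {"offset":[0,0,0.0003],"delta_rot":[0,0,0]},
    {"offset":[0,0,0.0003],"delta_rot":[0,0,0]},
    {"offset":[0,0,0.0003],"delta_rot":[0,0,0]},
    {"offset":[0,0,0.0003],"delta_rot":[0,0,0]},
    {"offset":[0,0,0.0003],"delta_rot":[0,0,0]},
    {"offset":[0,0,0.0003],"delta_rot":[0,0,0]},
    {"offset":[0,0,0.0003],"delta_rot":[0,0,0]},
  ],
)

```text
t: 21.95
tcp_pos: [0.4832, 0.237, 0.0721]
ee_rot: [-0.0, 0.812, 0.583, 0.0]
force: [-3.8, -1.4, 11.6]
gripper_width: 0.0
grip_force: 5.6
```

Run:
```python
from h import *
p,X=cam("wrist")
a=cv2.resize(p[100:330,200:440,::-1],None,fx=2.5,fy=2.5,interpolation=cv2.INTER_CUBIC);cv2.imwrite("pics/w7.png",a)
go([.483,.236,.072],-18.7)
```

```text
t 22.0 tcp [0.4833 0.237  0.0721] yaw -18.61 w 0.0002 F [-3.2 -1.8 11. ]
offset [-0.0021  0.0001  0.0002] rot [-0.    -0.     0.002] mm 1.0
```

View pics/w7.png

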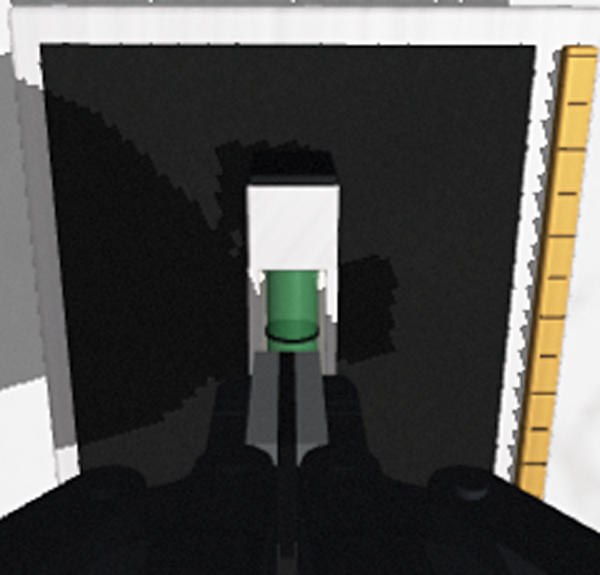

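The picture shows the closed fingers steady on the middle of the level. The level is straight, and the bubble is not past the upper line (row 335). The push is 11 N, so I'm handing it in.

```bash
python3 -c "
from rig import *
print(close_job())"
```

```text
the job is handed in; nothing more can be done
None
```

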